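# Set a thread tension carrier on the stand's rail

### The arm

A 6-joint arm with a two-finger parallel gripper is mounted at the origin on the work surface. World frame = base frame: x ahead of the robot, y to its left, z up, the work surface at z = 0. Lengths are in m, angles in rad, forces in N, time in s.
With the tool pointing down it reaches from about 0.35 to 0.975 m from the base axis. Payload 7.1 kg.
Tool frame: the origin (TCP) lies midway between the tips of the shut fingers; the grasp point (between the pads) lies 19 mm behind it; z points along the fingers, y is the line along which they close (so a half turn about z gives the same grasp; the last joint's range is limited). The gripper opens to 88 mm and grips with 3 to 60 N. Pads are 20 mm wide; open, the fingers measure 115 mm over their backs; the gripper's body (75 mm by 178 mm) begins 61 mm behind the grasp point.
Start: joints at [-1.324, 0.423, 1.63, -0, 1.089, -0.019], TCP at [0.164, -0.603, 0.223] pointing down, gripper open.
Joint ranges: [-3, 3], [-0.9, 2.11], [0.09, 2.58], [-1.31, 4.45], [0.11, 2.69], [-2.54, 2.54]. Speed limits (rad/s): [2.39, 2.39, 3.01, 3.14, 3.14, 3.14].

### API

Orientations are given as a unit quaternion [w, x, y, z].
In Python, from station import move_pose, movel, movej, command_gripper, wait, inverse_kinematics, read_camera, camera_info, MotionError, job_done, get_time, get_joint_pos, get_qvel, get_effort, get_tcp_pos, get_ee_rot, get_ft_force, get_ft_torque, get_grip_width, get_finger_force gives the robot as it stands. Calls block until the motion is done:
- move_pose(position, orientation): joint-space move of the TCP to a pose.
- movel(position, frame=None, v=0.15, until_force=None): straight line of the TCP; frame=None keeps the orientation; v is the mean speed in m/s. With until_force (N) it stops when the force on the tool has changed by that much, and returns True; else False.
- movej(angles): joint-space move.
- command_gripper(opening): opening from 0.0 (shut) to 1.0 (fully open); the grip force is fixed at half the most; returns when the fingers have stopped.
- wait(seconds).
- inverse_kinematics(position, orientation): joint angles nearest the present ones, or None.
- read_camera(name): name is "scene" or "side" or "wrist"; returns the picture (420x560x3 uint8, red, green, blue); there is no depth.
- camera_info(name): a dict with "intrinsics" (3x3 intrinsics, pixels), "T" (4x4, takes a point from camera to world coordinates); the wrist camera has in their place "tool_from_camera" (4x4, takes a point from camera to tool coordinates, whose origin is the TCP and whose axes are the flange's). Camera axes: x right, y up, looking along -z (the intrinsics and any distortion apply to the point x, -y, -z); pixel columns grow to the right and rows downward; lengths in m; the calibration is good to about 2 mm. The wrist camera is an equidistant fisheye: a pixel r from the principal point sees the ray r / f radians off the axis. A picture is of the moment at which its call begins: read the wrist's pose just before it. camera_info takes no time and is no camera call.
A pose or a line that the arm cannot do raises MotionError and nothing moves.
- job_done(): hands the job in; it is judged then, once.
Readings, each from a call of its own:
- get_time(): time.
- get_joint_pos(): joint angles.
- get_qvel(): joint speeds.
- get_effort(): joint torques, N m.
- get_tcp_pos(): TCP position.
- get_ee_rot(): TCP orientation.
- get_ft_force(): force on the tool from outside, world axes, zero at the start.
- get_ft_torque(): the same for the moment, N m.
- get_grip_width(): opening from 0.0 (shut) to 1.0 (fully open).
- get_finger_force(): force on a finger pad.
Only numpy, scipy, OpenCV 4.12 (cv2) and the standard library are available. Lean on these libraries where they do the work, as an engineer would, in place of code of your own. Each camera call takes 0.05 s, during which the arm holds its last target. There are 200 camera calls.

### The job

Hook the thread-tension carrier over the flat rail of the thread stand clear of the white setting line, so that the line can still be seen beside it, then slide it along the rail to the line until its middle (the sight slots) stands over the line. Then screw its knurled cap nut clockwise all the way down until it bottoms out, back it off a quarter turn, and finish holding the cap there: stay gripping it, do not let go. Leave the plain guide on the rail and the other things on the bench where they are.

Things in the scene. Friction and masses are not known exactly. Their poses are not given: they have to be found in the camera images.
- carrier: Loose thread-tension carrier, about 0.4 kg with its cap, upright on the bench, cap up. A bright steel saddle (inverted U, open at both ends) to sit over the rail. Origin: centre of the underside, at the feet; z up; y along the saddle, to lie along the rail (either way round, it is symmetric); x across. Legs 64 mm long in y, each with a 10 mm sight slot at y = 0. May be carried by the cap.
- carrier_seat (a point): Underside of the carrier's bridge, on centre, 40 mm above the feet; carrier's axes. Lies on the rail's top when hooked on. Legs 19 mm apart inside, 29 mm outside; lowest 12 mm flare to 29 mm inside, 38 mm outside. Bridge z 40 to 50 mm, discs 41 mm wide at z 54 to 61 mm, wire eyes at both ends to y = +-49 mm at z 48 mm (z from the feet).
- cap_top (a point): Centre of the top of the carrier's knurled brass cap nut: round, 32 mm in diameter, 20 mm tall, coin slot across its top; z is the screw axis. Bottomed out, its top is 88 mm and its underside 68 mm above the carrier's feet; it rises 3 mm a turn. At least 7 mm are free between it and the discs below.
- cap: The same cap nut; origin: centre of its underside, 20 mm below cap_top. It turns with the cap.
- cap_turn (a joint): How far the cap nut is unscrewed from its stop, rad: 0 = bottomed out (hard stop), grows anticlockwise seen from above (clockwise tightens), 1.571 = a quarter turn off the stop. Starts at 3.0 to 5.6; cannot come off (stop at 9.4). Friction about 0.08 N m; stays where it is left.
- stand: Thread stand, fixed: wooden base board 470 mm along y, x -75 to +95 mm, 20 mm thick; two steel posts at y = +-209 mm, x = -40 mm, carry a flat bar (the rail) along y; behind it at x = +50 mm three thread cones up to 110 mm high. Origin: underside, on the bench, midway between the posts; y along the rail, x away from the robot at yaw 0.
- rail_mid (a point): Middle of the rail's top face, 135 mm above the bench. The rail is a dark steel bar 16 mm wide (x) and 26 mm deep, free between the end clamps at y = +-196 mm; 85 mm are free beneath it. Axes of the stand.
- mark: White setting line 4 mm wide painted round the rail. Origin on the rail's top face, on the rail's centre line, at the middle of the line; y along the rail, z up.
- guide: Plain guide already hanging on the rail, loose, 28 mm long along the rail, an upright wire ring on top (up to 80 mm above its feet), no cap. Origin: centre of the underside, 95 mm above the bench. Leave it where it is.
- jar: Clear jar with a beige lid, 66 mm in diameter, 85 mm tall, bystander. Origin: centre of the underside.
- wax_tin: Round wax tin, 65 mm in diameter, 38 mm tall, bystander. Origin: centre of the underside.
- last: White plastic shoe last lying on its sole, about 240 mm long, bystander. Origin on the bench under its middle.
- hammer: Hammer lying on the green cutting mat, bystander. Origin near the middle of its length, handle towards its -x.
- cement: White cement bottle, 56 mm in diameter, 140 mm tall, bystander. Origin: centre of the underside.
- tool_cup: Dark wooden cup of awls and brushes, 72 mm in diameter, tools up to 190 mm, bystander. Origin: centre of the underside.

How it is judged:
On the way, in this order (a step that is already met when the one before it is completed fails the run):
1. carrier hooked over the rail clear of the setting line (middle more than 36 mm from it) (z of carrier_seat in the frame of mark between -0.003 and 0.005 m and x of carrier_seat in the frame of mark between -0.004 and 0.004 m and angle between the y axis of carrier and the y axis of mark, either way round below 0.12 rad and angle between carrier's own z axis and vertical below 0.12 rad and (y of carrier_seat in the frame of mark between 0.036 and 0.3 m or y of carrier_seat in the frame of mark between -0.3 and -0.036 m)), for 0.1 s.
2. carrier sliding along the rail towards the line, still down on the rail (z of carrier_seat in the frame of mark between -0.003 and 0.005 m and x of carrier_seat in the frame of mark between -0.004 and 0.004 m and angle between the y axis of carrier and the y axis of mark, either way round below 0.12 rad and angle between carrier's own z axis and vertical below 0.12 rad and (y of carrier_seat in the frame of mark between 0.009 and 0.03 m or y of carrier_seat in the frame of mark between -0.03 and -0.009 m)), for 0.04 s.
3. carrier on the rail with its middle at the line (z of carrier_seat in the frame of mark between -0.003 and 0.005 m and x of carrier_seat in the frame of mark between -0.004 and 0.004 m and angle between the y axis of carrier and the y axis of mark, either way round below 0.12 rad and angle between carrier's own z axis and vertical below 0.12 rad and y of carrier_seat in the frame of mark between -0.007 and 0.007 m), for 0.1 s.
4. cap nut bottomed out, carrier on the line (all of step 3 and value of joint cap_turn below 0.08 rad), for 0.1 s.
At the end, for the whole second after the job is handed in: Carrier down on the rail (within 5 mm; along it and upright within 7 deg), middle within 7 mm of the line; the cap, first bottomed out there, is a quarter turn (90 +- 17 deg) off its stop; the fingers still grip the cap and all is still (all of step 3 and value of joint cap_turn between 1.27 and 1.87 rad and contact force between the fingers and cap above 4 N and angular speed of carrier below 0.1 rad/s and linear speed of carrier below 0.02 m/s); the arm keeps its last pose, push and grip.
It fails at once if the plain guide is pushed along the rail (distance of guide from where it was at the start of the episode above 0.015 m).
It fails at once if a bystander on the bench is disturbed (distance of any of jar, wax_tin, last, hammer, cement, tool_cup from where it was at the start of the episode above 0.02 m).
It also fails if it takes over 64 s, if anything falls off the work surface, if the arm or the gripper's body presses on something with over 40 N, if the wrist force passes 120 N, or if a joint passes its speed limit or range.

## Working session

There is one attempt and no reset: what is moved stays moved. The work goes in short steps, each a Python script; the robot and the scene stay as the last script left them, time stands still between calls to the robot, and variables do not carry over. Pictures are saved under pics/ and viewed, at most 10 in all, crops included, and the job is handed in when it is done.

```bash
ls; mkdir -p pics; python3 - <<'E'
from station import *
import cv2,numpy as np
np.set_printoptions(precision=4,suppress=True)
for n in("scene","side","wrist"):
    i=camera_info(n);print(n,i)
    im=read_camera(n);cv2.imwrite(f"pics/{n}0.png",im[...,::-1])
print(get_time(),get_ee_rot(),get_tcp_pos())
E
```

```text
pics
scene {'intrinsics': array([[466.3292,   0.    , 277.4479],
       [  0.    , 466.3292, 210.7718],
       [  0.    ,   0.    ,   1.    ]]), 'T': array([[-0.515 , -0.6331,  0.5779,  1.2656],
       [ 0.8572, -0.3839,  0.3433,  0.404 ],
       [ 0.0045,  0.6722,  0.7404,  1.0408],
       [ 0.    ,  0.    ,  0.    ,  1.    ]])}
side {'intrinsics': array([[467.7254,   0.    , 275.6016],
       [  0.    , 467.7254, 215.9633],
       [  0.    ,   0.    ,   1.    ]]), 'T': array([[-0.7665,  0.4815, -0.4249,  0.0137],
       [-0.642 , -0.5904,  0.4891,  0.5695],
       [-0.0154,  0.6477,  0.7617,  1.0418],
       [ 0.    ,  0.    ,  0.    ,  1.    ]])}
wrist {'intrinsics': array([[325.1923,   0.    , 283.2133],
       [  0.    , 325.1923, 210.5165],
       [  0.    ,   0.    ,   1.    ]]), 'tool_from_camera': array([[-0.0003,  0.9613,  0.2754,  0.0769],
       [ 1.    ,  0.0003, -0.0001,  0.0004],
       [-0.0002,  0.2754, -0.9613, -0.1626],
       [ 0.    ,  0.    ,  0.    ,  1.    ]])}
0.15 [-0.0006  0.9912  0.1325 -0.0001] [ 0.1641 -0.6026  0.2221]
```

View pics/scene0.png

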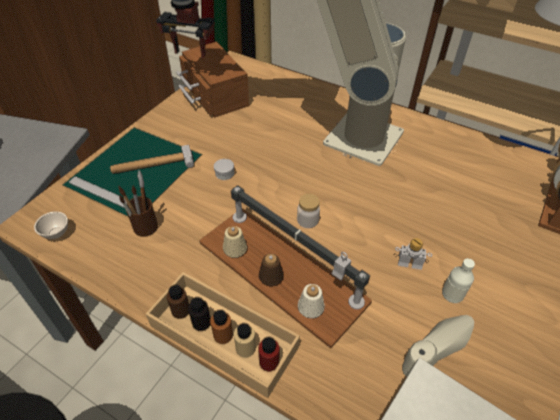

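View pics/side0.png

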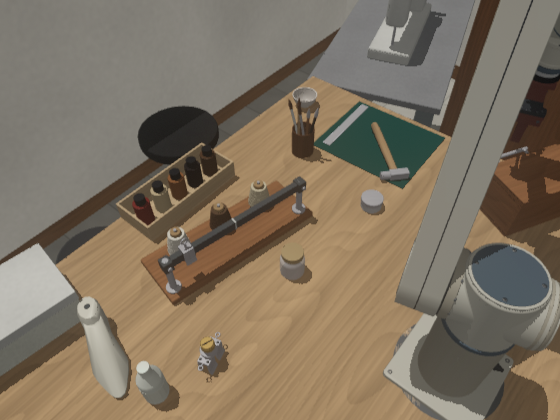

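Scene picture: carrier cap at about (417,244), its eyes at (400,255) and (427,258); rail ends (238,193) and (362,278), white line at (298,233), guide at (342,265). Side picture: cap (208,343), rail ends (166,263) and (302,184), line (235,225), guide (187,250). Next I triangulate these points.

```bash
cat > h.py <<'E'
from station import *
import cv2,numpy as np
from scipy.spatial.transform import Rotation as R
np.set_printoptions(precision=4,suppress=True)
def ray(n,u,v,pose=None):
    i=camera_info(n);K=i["intrinsics"]
    x=(u-K[0,2])/K[0,0];y=(v-K[1,2])/K[1,1]
    if n=="wrist":
        r=np.hypot(x,y);s=np.sin(r)/max(r,1e-9)
        d=np.array([x*s,-y*s,-np.cos(r)]);p,q=pose
        T=np.eye(4);T[:3,:3]=R.from_quat(q,scalar_first=True).as_matrix();T[:3,3]=p
        T=T@i["tool_from_camera"]
    else:
        d=np.array([x,-y,-1.]);T=i["T"]
    d=T[:3,:3]@d
    return T[:3,3],d/np.linalg.norm(d)
def plane(n,u,v,z,pose=None):
    o,d=ray(n,u,v,pose);return o+d*(z-o[2])/d[2]
def tri(a,b):
    (o1,d1),(o2,d2)=a,b
    s=np.linalg.lstsq(np.c_[d1,-d2],o2-o1,rcond=None)[0]
    p,q=o1+s[0]*d1,o2+s[1]*d2
    return (p+q)/2,np.linalg.norm(p-q)
def down(yaw): # tool z down, tool x axis at yaw in world
    c,s=np.cos(yaw),np.sin(yaw)
    return R.from_matrix(np.array([[c,s,0],[s,-c,0],[0,0,-1.]])).as_quat(scalar_first=True)
def shot(n,name):
    pose=(np.array(get_tcp_pos()),np.array(get_ee_rot()))
    im=read_camera(n)[...,::-1].copy();cv2.imwrite(f"pics/{name}.png",im)
    np.savez(f"pics/{name}.npz",p=pose[0],q=pose[1]);return im,pose
E
python3 - <<'E'
from h import *
for n,a,b in [("cap",(417,243),(208,342)),("mark",(298,232),(235,224)),("railA",(238,193),(302,184)),("railB",(362,278),(166,263)),("guide",(342,262),(187,248)),("jarlid",(309,201),(292,252)),("cementtop",(467,265),(144,368))]:
    print(n,*tri(ray("scene",*a),ray("side",*b)))
s=cv2.imread("pics/scene0.png");t=cv2.imread("pics/side0.png")
a=cv2.resize(s[225:285,380:480],None,fx=4,fy=4,interpolation=2)
b=cv2.resize(t[320:380,160:260],None,fx=4,fy=4,interpolation=2)
c=cv2.resize(s[180:290,225:375],None,fx=2.6,fy=2.6,interpolation=2)[:280]
d=cv2.resize(t[170:280,155:305],None,fx=2.6,fy=2.6,interpolation=2)[:280]
cv2.imwrite("pics/z.png",np.vstack([np.hstack([a,b])[:, :780],np.hstack([c,d])[:, :780]]))
E
```

```text
cap [0.4289 0.3289 0.0867] 0.003828235657184714
mark [0.5878 0.0645 0.1258] 0.004574225053560697
railA [ 0.5451 -0.1531  0.1201] 0.0050706515720278025
railB [0.6318 0.2592 0.1268] 3.056756271395572e-05
guide [0.6201 0.2006 0.135 ] 0.000516775909722267
jarlid [0.44   0.018  0.0828] 0.002030101703501494
cementtop [0.4697 0.4596 0.13  ] 0.0002510341596031106
```

View pics/z.png

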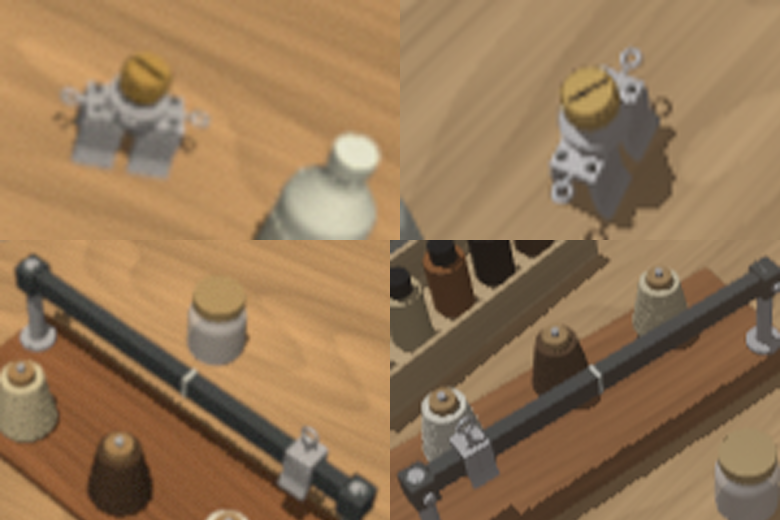

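The zoom shows the carrier eyes at scene (397,249) and (430,254.5), and side (217.5,334.5) and (200.5,367.5). The rail between the line and the −y post is free. The guide sits about 140 mm from the line on the +y side. I'll go above the carrier for a close look.

```bash
python3 - <<'E'
from h import *
e1=plane("scene",397,249,.048);e2=plane("scene",430,254.5,.048)
f1=plane("side",217.5,334.5,.048);f2=plane("side",200.5,367.5,.048)
print(e1,e2,f1,f2,(e1+e2)/2,(f1+f2)/2)
for a,b in((e1,e2),(f1,f2)):print(np.linalg.norm(a-b),np.arctan2(*(b-a)[1::-1]))
print(plane("scene",416.5,241,.09),plane("side",207.5,341.5,.09))
for yaw in(0,.6,-.6):
    q=down(yaw);print(yaw,inverse_kinematics([.43,.33,.2],q),inverse_kinematics([.577,.01,.2],q))
move_pose([.428,.33,.17],down(.3)); print(get_time())
shot("wrist","w1")
E
```

```text
[0.4431 0.2889 0.048 ] [0.415  0.3707 0.048 ] [0.4419 0.2902 0.048 ] [0.4157 0.3698 0.048 ] [0.4291 0.3298 0.048 ] [0.4288 0.33   0.048 ]
0.08647769178798649 1.9013393431679486
0.08386389230373797 1.8887302909964314
[0.4267 0.3277 0.09  ] [0.4291 0.3277 0.09  ]
0 [ 0.6326  0.3312  1.8326 -0.      0.9778  2.2034] [-0.0033  0.3808  1.7561 -0.      1.0046  1.5675]
0.6 [ 0.6326  0.3312  1.8326 -0.      0.9778  1.6034] [-0.0033  0.3808  1.7561 -0.      1.0046  0.9675]
-0.6 None [-0.0033  0.3808  1.7561 -0.      1.0046  2.1675]
3.5333
```

View pics/w1.png

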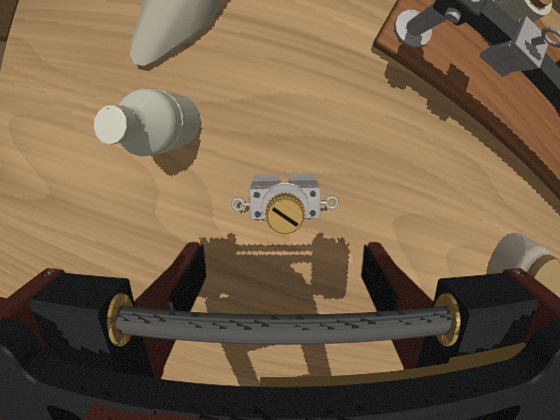

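The wrist view shows the cap top at (285,215) and the eyes at (239,205) and (333,202). The carrier lies along the image's horizontal, and the cement bottle is well clear.

```bash
python3 - <<'E'
from h import *
d=np.load("pics/w1.npz");P=(d["p"],d["q"])
im=cv2.imread("pics/w1.png");h=cv2.cvtColor(im,cv2.COLOR_BGR2HSV)
m=np.zeros(h.shape[:2],bool);m[190:240,260:310]=1
m&=(h[...,0]>15)&(h[...,0]<30)&(h[...,1]>150)
ys,xs=np.nonzero(m);c=((xs.min()+xs.max())/2,(ys.min()+ys.max())/2);print(c,xs.min(),xs.max(),ys.min(),ys.max())
C=plane("wrist",285,213.5,.09,P);a=plane("wrist",239,205,.048,P);b=plane("wrist",333,202,.048,P)
print(C,a,b,(a+b)/2,np.linalg.norm(a-b),np.arctan2(*(a-b)[1::-1]))
# rail: line fit on dark bar pixels of wrist not needed; mark from both views on top plane
for n,pts in(("scene",[(299,231),(246,195),(356,273)]),("side",[(234.5,223),(294,188.5),(172,260)])):
    for p in pts:print(n,plane(n,*p,.135))
yaw=4.55
print(inverse_kinematics([C[0],C[1],.13],down(yaw)))
E
```

```text
(np.float64(284.5), np.float64(212.0)) 266 303 194 230
[0.4337 0.3292 0.09  ] [0.4173 0.3678 0.048 ] [0.4452 0.2867 0.048 ] [0.4312 0.3273 0.048 ] 0.08571966469641522 1.9027472675482566
scene [0.5894 0.066  0.135 ]
scene [ 0.5532 -0.1185  0.135 ]
scene [0.6319 0.2427 0.135 ]
side [0.5849 0.0705 0.135 ]
side [ 0.5434 -0.1178  0.135 ]
side [0.6218 0.2471 0.135 ]
[ 0.6274  0.4353  1.8726 -0.      0.8336 -2.3518]
```

```bash
python3 - <<'E'
from h import *
yaw=4.55;x,y=.4315,.3283
move_pose([x,y,.15],down(yaw))
movel([x,y,.067],v=.08)
command_gripper(0.0);print(get_grip_width(),get_finger_force(),get_ft_force(),get_time())
movel([x,y,.20],v=.12);print(get_grip_width(),get_ft_force(),get_tcp_pos())
# go before the rail, at the near side, and look at the rail from above
yr=yaw-.533
move_pose([.572,.0,.225],down(yr));print(get_joint_pos(),get_time())
shot("wrist","w2");s,_=shot("scene","s2");t,_=shot("side","t2")
cv2.imwrite("pics/st2.png",np.hstack([cv2.resize(s[130:290,220:380],(400,400)),cv2.resize(t[120:280,150:310],(400,400))]))
E
```

```text
0.3592169043048923 30.000151991844177 [-2.1695 -0.1073  1.0831] 9.2083
0.363780233803838 [ 0.0834  0.1209 -5.2973] [0.431  0.3279 0.1992]
[-0.0194  0.3433  1.7477  0.0005  1.0512 -2.4669] 11.8083
```

View pics/w2.png

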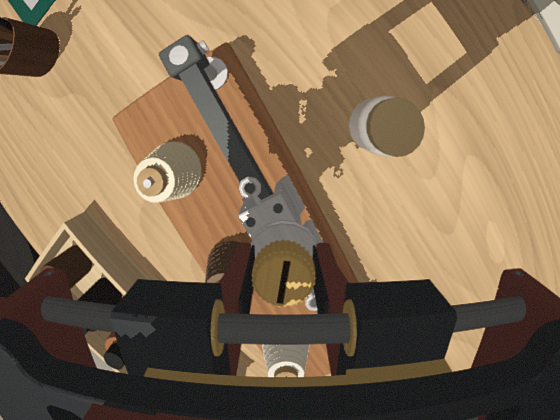

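View pics/st2.png

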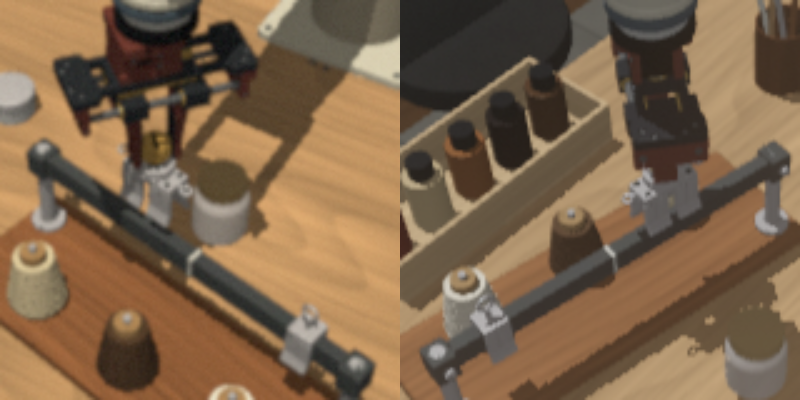

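The wrist view shows the carrier held with its near eye at (250,187) and its far eye near (312,300). The rail runs ahead of it to the post at (182,55). Both side views put the carrier roughly above the rail on the −y side of the line. I'll rectify the wrist picture onto the rail-top plane to measure the rail's centre line.

```bash
python3 - <<'E'
from h import *
d=np.load("pics/w2.npz");P=(d["p"],d["q"]);im=cv2.imread("pics/w2.png")
i=camera_info("wrist");K=i["intrinsics"]
T=np.eye(4);T[:3,:3]=R.from_quat(P[1],scalar_first=True).as_matrix();T[:3,3]=P[0];T=T@i["tool_from_camera"]
Ti=np.linalg.inv(T)
def proj(X):
    c=X@Ti[:3,:3].T+Ti[:3,3];c=c*[1,-1,-1];r=np.hypot(c[...,0],c[...,1]);th=np.arctan2(r,c[...,2])
    return K[0,0]*th*c[...,0]/r+K[0,2],K[1,1]*th*c[...,1]/r+K[1,2]
# raster: rows = distance along rail from mark (-.19..-.09), cols = across -.04..+.04, 0.25mm
u=np.array([np.sin(-.214)*-1,np.cos(.214)]);n=np.array([u[1],-u[0]]);M=np.array([.587,.068])
s=np.arange(-.19,-.09,.00025);w=np.arange(-.05,.05,.00025)
S,W=np.meshgrid(s,w,indexing="ij")
X=np.stack([M[0]+S*u[0]+W*n[0],M[1]+S*u[1]+W*n[1],np.full(S.shape,.135)],-1)
px,py=proj(X);r=cv2.remap(im,px.astype(np.float32),py.astype(np.float32),1)
for c in range(0,400,40):cv2.line(r,(c,0),(c,8),(0,0,255),1)
cv2.line(r,(200,0),(200,400),(0,255,0),1)
cv2.imwrite("pics/rect.png",cv2.resize(r,(600,600)))
zf=P[0][2]-.067+.048
a=plane("wrist",250,187,zf,P);b=plane("wrist",312,300,zf,P);c=plane("wrist",284,272,zf+.042,P)
print(a,b,np.linalg.norm(a-b),np.arctan2(*(a-b)[1::-1])+np.pi,(a+b)/2,c,P[0])
for l in ([s_,] for s_ in()):pass
g=cv2.cvtColor(r,cv2.COLOR_BGR2GRAY)
for k in(80,160,240):print(k,g[k-5:k+5,100:300:5].mean(0).astype(int))
E
```

```text
[ 0.5638 -0.0401  0.2057] [0.5825 0.0414 0.2057] 0.08358412286679551 1.344648195981746 [0.5732 0.0007 0.2057] [ 0.5697 -0.0027  0.2477] [0.5717 0.001  0.2247]
80 [ 75  79  79  75  77  74  70  86 135 127 134 139 141 137 133 132 135 141
 141 136 150  69  41  58 111 114 113 112 112 113 113 114 113 115 113 114
 122 140 136 135]
160 [ 78  80  77  75  75  72  67  87 138 138 137 139 137 134 130 129 132 138
 137 136 150  54  43  49  54  63 102 113 116 117 115 117 117 117 116 117
 129 138 133 131]
240 [ 79  78  75  72  72  70  80 135 138 136 136 136 132 130 127 126 131 142
 146 141 150  45  43  52  56  57  54  54  55  56  56  53  56  52  79 117
 133 135 130 135]
```

View pics/rect.png

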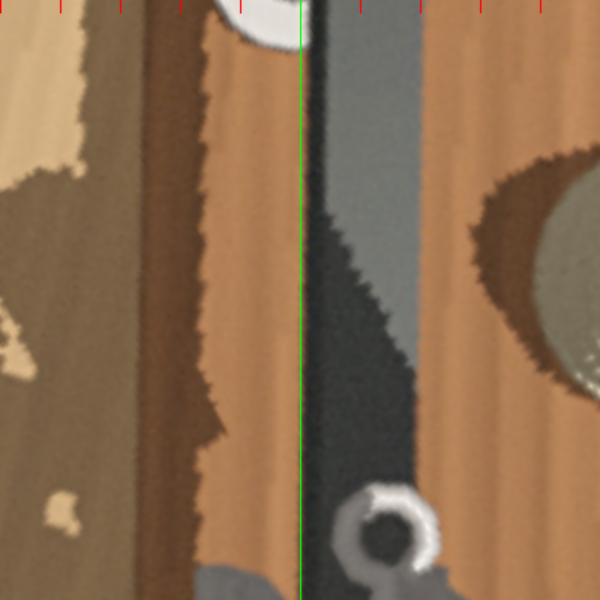

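The rectified wrist view puts the rail's top face (15.5 mm wide, as it should be) at columns 327–420. Its centre is about 12 mm to +x of my rough line from the fixed cameras. I'll rectify the fixed views and cross-check with the jar lid before trusting either.

```bash
python3 - <<'E'
from h import *
u=np.array([np.sin(.214),np.cos(.214)]);n=np.array([u[1],-u[0]]);M=np.array([.587,.068])
s=np.arange(-.16,.12,.0005);w=np.arange(-.04,.04,.00025)
S,W=np.meshgrid(s,w,indexing="ij")
X=np.stack([M[0]+S*u[0]+W*n[0],M[1]+S*u[1]+W*n[1],np.full(S.shape,.135)],-1)
out=[]
for nm in("scene","side"):
    i=camera_info(nm);Ti=np.linalg.inv(i["T"]);K=i["intrinsics"]
    c=X@Ti[:3,:3].T+Ti[:3,3]
    px=K[0,0]*c[...,0]/-c[...,2]+K[0,2];py=K[1,1]*-c[...,1]/-c[...,2]+K[1,2]
    r=cv2.remap(cv2.imread(f"pics/{nm}0.png"),px.astype(np.float32),py.astype(np.float32),2)
    r[:,160]=(0,255,0)
    for k in range(0,560,40):r[k,:6]=(0,0,255)
    for k in range(0,320,40):r[:6,k]=(0,0,255)
    out.append(r)
cv2.imwrite("pics/rect2.png",np.hstack(out))
d=np.load("pics/w2.npz");P=(d["p"],d["q"])
print("jar",plane("wrist",396,127,.085,P),plane("scene",309,202,.085),plane("side",292,252,.085))
print("post clamp",plane("wrist",180,55,.14,P))
E
```

```text
jar [0.4441 0.0147 0.085 ] [0.4448 0.0196 0.085 ] [0.439  0.0204 0.085 ]
post clamp [ 0.5515 -0.1496  0.14  ]
```

View pics/rect2.png

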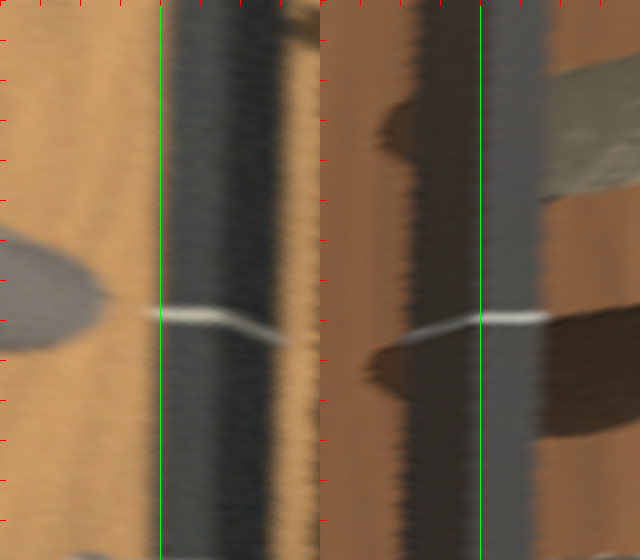

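Both fixed views now agree. The rail top is centred 7–10 mm to +x of the first line, which puts the line at about (0.594, 0.0644) with the rail at 0.2005 rad from world y. The wrist result is within 2 mm of that. Now I'll hook the carrier 60 mm before the line.

```bash
cat >> h.py <<'E'
MARK=np.array([.5941,.0644]);U=np.array([np.sin(.2005),np.cos(.2005)])
E
python3 - <<'E'
from h import *
p=MARK-.06*U+[-.0006,0]
move_pose([*p,.222],down(4.025));print(get_tcp_pos(),get_joint_pos()[5],get_ft_force())
r=movel([*p,.185],v=.05,until_force=6);print(r,get_tcp_pos(),get_ft_force(),get_ft_torque())
if not r:
    r=movel([*p,.160],v=.03,until_force=6);print(r,get_tcp_pos(),get_ft_force(),get_ft_torque(),get_time())
s,_=shot("scene","s3");t,_=shot("side","t3")
cv2.imwrite("pics/st3.png",np.hstack([cv2.resize(s[150:290,230:370],(400,400)),cv2.resize(t[150:290,160:300],(400,400))]))
E
```

```text
[0.5817 0.0064 0.2218] -2.465030051486059 [-0.6275 -0.0944 -4.3651]
True [0.5809 0.0056 0.1892] [ 1.4495  0.131  -3.6641] [-0.0073 -0.5296  0.0874]
```

View pics/st3.png

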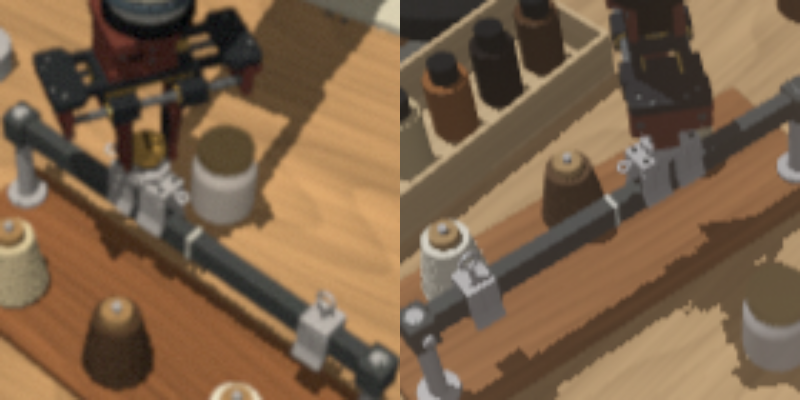

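The carrier straddles the rail, with its feet about 13 mm below the rail top. It stopped at the neck of the flare, pushed toward +x, so I'll shift it along +x and go on down.

```bash
python3 - <<'E'
from h import *
N=np.array([U[1],-U[0]])
f0=np.array([-.63,-.09,-4.37])
for k in range(5):
    p=np.array(get_tcp_pos());F=np.array(get_ft_force())-f0
    fl=F[:2]@N;print("lat",fl,"z",p[2],F)
    if p[2]<.165:break
    p[:2]+=N*(.0015 if fl>0 else -.0015)
    movel([*p[:2],p[2]+.001],v=.03)
    r=movel([*p[:2],.160],v=.03,until_force=9)
    print(r,get_tcp_pos(),get_ft_force(),get_ft_torque(),get_time())
E
```

```text
lat 2.271157990566562 z 0.18916795319323093 [ 2.3118 -0.0284  0.7634]
True [0.5819 0.0051 0.1617] [-1.6445  0.7118  6.4501] [ 0.1039  0.0711 -0.0382] 14.0667
lat -1.1538559556615386 z 0.16170680824038217 [-1.0145  0.8018 10.8201]
```

```bash
python3 - <<'E'
from h import *
p=np.array(get_tcp_pos());s=(p[:2]-MARK)@U;print("s",s)
movel([*p[:2],.1622],v=.02);wait(.2);print(get_ft_force())
for f in(.65,1.):
    q=p[:2]-U*s*f;movel([*q,.1622],v=.04);print(get_tcp_pos(),get_ft_force(),get_ft_torque(),get_time())
s,_=shot("scene","s4");t,_=shot("side","t4")
cv2.imwrite("pics/st4.png",np.hstack([cv2.resize(s[200:270,265:335],(400,400),interpolation=2),cv2.resize(t[190:260,200:270],(400,400),interpolation=2)]))
E
```

```text
s -0.06051454284213808
[-0.501  -1.8354 -3.6698]
[0.5896 0.0435 0.1622] [-0.382   0.0214 -5.1451] [ 0.0969 -0.0816 -0.0009] 15.675
[0.5938 0.0646 0.1621] [ 0.1968  1.3323 -4.5822] [ 0.0676 -0.088   0.066 ] 16.3583
```

View pics/st4.png

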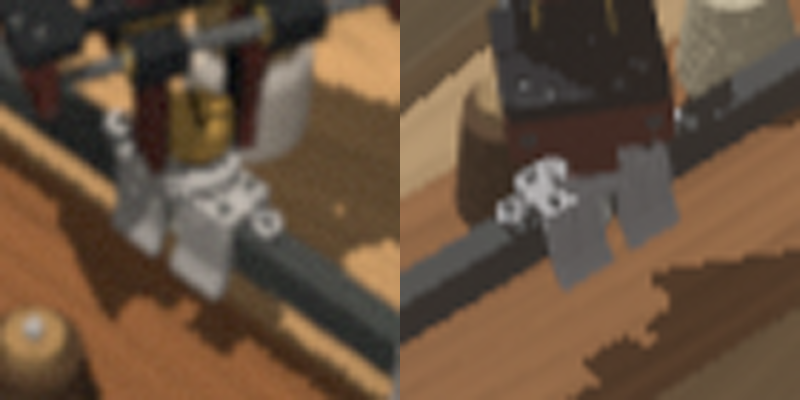

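The carrier sits on the rail. In the side crop, the slot between the legs at about (607,210) shows a pale strip, probably the line. I'll check this numerically against the same pixels in the first side picture, since all ten views are used.

```bash
python3 - <<'E'
import cv2
for nm,x0,x1,y0,y1 in(("side",229,247,220,236),("scene",288,308,230,250)):
    k={"side":"t4","scene":"s4"}[nm]
    A=cv2.imread(f"pics/{nm}0.png",0);B=cv2.imread(f"pics/{k}.png",0)
    print(nm,list(range(x0,x1)))
    for y in range(y0,y1):print(y,' '.join(f"{v:3d}" for v in A[y,x0:x1]),' | ',' '.join(f"{v:3d}" for v in B[y,x0:x1]))
E
```

```text
side [229, 230, 231, 232, 233, 234, 235, 236, 237, 238, 239, 240, 241, 242, 243, 244, 245, 246]
220  67  76  77 126 171 161 105  79  70  65  54  46  45  45  46  46  45  45  |   86  70  62  61  61  69  76  76  80  87  90  90  91  90  92  93  91  90
221  76  77  76  77 126 169 160  86  54  49  45  45  45  46  45  46  46  46  |   95  89  82  83  83  88  93  93  94  91  94  89  90  89  91  91  90  89
222  77  76  77  78  77 122 149  83  47  46  45  44  45  46  46  46  51  61  |   94  94  92  94  94  94  94  93  92  90  95  90  89  88  91  90  90  89
223  77  76  77  69  66  54  94  74  48  45  46  46  46  45  45  60  81  84  |  101  93  94  95  93  92  91  87  80  88  91  91  90  89  90  91  90  89
224  76  77  70  55  48  45  87  73  48  45  45  45  45  60  78  85  94  94  |  154 143  99  93  89  94  93  83  65  87  90  91  90  89  90  90  90  89
225  69  62  54  46  44  46  81  79  50  45  46  46  59  83  94  94  93  97  |  152 137  97  91  91  93 100  89  62  85  90  91  91  89  89  91  91  91
226  54  45  44  45  45  46  74  90  53  46  59  77  83  92  94  96  98 101  |  104  91  91 
[... 4194 characters left out ...]
 110 110 108  94  69  52  40
246  96  84  62  58  49  47  46  53  60  82 106 118 146 154 153 138 115  85  60  42  |   50  52  43  51  49  49  73 118 137 145 143 139 132 123 114 107  94  73  53  44
247  99  98  90  81  63  44  44  46  50  58  67  86 115 143 150 153 146 132 103  70  |   49  51  50  48  46  50  57  89 118 140 144 144 141 134 130 117  96  73  60  51
248  97  98  99  97  84  63  47  40  43  45  52  61  79 105 121 141 150 150 139 112  |   50  47  50  52  50  50  46  61  81 111 136 147 148 145 144 129  98  83  72  62
249  93  96 100 101  98  83  64  52  48  43  43  53  54  68  82 104 120 143 151 145  |   48  50  51  48  46  48  46  47  52  76 106 128 142 148 140 127  93  78  74  73
```

The line shows through the slot in both views where the geometry says it should when centred, within about 2 mm. Now I'll screw the cap down, following its descent and watching the torque.

```bash
cat >> h.py <<'E'
def turn(p,yaw,z):
    q=inverse_kinematics([*p,z],down(yaw));j=get_joint_pos()
    if q is None or abs(q[5]-j[5])>1: return False
    movej(q);return True
E
python3 - <<'E'
from h import *
p=np.array([.5938,.0646]);yaw=4.025;z=.1622;base=get_ft_torque()[2]
print(get_joint_pos()[5],base)
hit=False
while True:
    st=.15 if True else 0
    if get_joint_pos()[5]+st>2.5:print("limit");break
    yaw-=st;z-=st*.003/(2*np.pi)
    if not turn(p,yaw,z):print("ik");break
    t=get_ft_torque()[2];print(f"{4.025-yaw:.2f}:{t:.3f}",end=" ")
    if abs(t-base)>.25:hit=True;break
    if get_time()>48:break
print(hit,yaw,z,get_time(),get_tcp_pos(),get_ft_force(),get_joint_pos()[5])
E
```

```text
-2.366977355284117 0.012617219198999363
0.15:-0.015 0.30:-0.029 0.45:0.032 0.60:0.048 0.75:0.005 0.90:0.050 1.05:0.024 1.20:0.043 1.35:0.055 1.50:0.014 1.65:-0.033 1.80:-0.049 1.95:-0.041 2.10:-0.002 2.25:0.037 2.40:0.091 2.55:0.061 2.70:0.083 2.85:0.064 3.00:0.062 3.15:0.056 3.30:0.084 3.45:0.059 3.60:0.051 3.75:0.057 3.90:0.048 4.05:0.125 4.20:0.338 True -0.17499999999999796 0.16019464771704228 23.925 [0.5937 0.0646 0.1603] [ 1.2561 -0.9516 -4.1634] 1.8260502790957123
```

```bash
python3 - <<'E'
from h import *
p=np.array([.5938,.0646]);yaw=-.175;z=.1602
for k in range(2):
    yaw-=.05;turn(p,yaw,z);wait(.15);print(f"{4.025-yaw:.2f}:{get_ft_torque()[2]:.3f}",end=" ")
print()
ye=yaw
for a in np.r_[.05,.1,.15,.2,.25,.3]:
    turn(p,ye+a,z+a*.003/6.283);print(f"{4.025-ye-a:.2f}:{get_ft_torque()[2]:.3f}",end=" ")
print(get_time(),get_ft_force(),get_grip_width())
E
```

```text
4.25:0.698 4.30:0.437 
4.25:0.175 4.20:-0.027 4.15:-0.047 4.10:-0.077 4.05:-0.097 4.00:-0.098 26.225 [-2.4628  0.2893 -5.4133] 0.3603922847411566
```

The stop is certain: torque climbed to 0.70 N m before the pads slipped slightly, and the cap came free on reversal at about 4.13. Now I'll back off a quarter turn from there and compare the pictures before handing in.

```bash
python3 - <<'E'
from h import *
p=np.array([.5938,.0646])
for a in np.arange(3.85,2.55,-.15).tolist()+[2.56]:
    turn(p,4.025-a,.1602+(4.13-a)*.003/6.283);print(f"{a:.2f}:{get_ft_torque()[2]:.3f}",end=" ")
wait(.5);print(get_tcp_pos(),get_ft_force(),get_finger_force(),get_grip_width(),get_time())
s,_=shot("scene","s5");t,_=shot("side","t5")
for x,nm in((s,"s4"),(t,"t4")):
    g=cv2.cvtColor(x,cv2.COLOR_BGR2GRAY);o=cv2.imread(f"pics/{nm}.png",0)
    y0,y1,x0,x1=(230,250,286,308) if nm=="s4" else (220,240,226,250)
    a,b=[np.float32(i[y0:y1,x0:x1]) for i in(g,o)]
    print(nm,cv2.phaseCorrelate(b,a,cv2.createHanningWindow(a.shape[::-1],5)),np.abs(a-b).mean())
    if nm=="t4":print(g[222:234,231:242])
E
```

```text
3.85:-0.007 3.70:-0.052 3.55:-0.076 3.40:0.006 3.25:0.017 3.10:0.076 2.95:0.021 2.80:-0.011 2.65:0.045 2.56:-0.099 [0.5941 0.0646 0.1611] [ 3.6662  0.1026 -4.9544] 29.99926507472992 0.3586364127710432 29.375
s4 ((0.8634772585233765, 0.4455366019199616), 0.6831353942553202) 23.788637
t4 ((-0.3802779796856637, 0.2541552885507965), 1.1600751330455144) 1.3544122
[[ 94  94  94  93  95  94  92  90  91  92  89]
 [ 95  96  93  93  93  93  90  91  91  91  88]
 [ 94  92  90  94  93  87  89  91  91  91  90]
 [ 92  90  91  90  93  88  89  90  91  91  89]
 [ 92  88  90  82  85 101  91  91  91  91  89]
 [ 92  88  89  87  80 106  87  89  90  91  90]
 [ 91  91  90  90  79  95  91  90  91  92  93]
 [ 91  91  90  89  76  95  98  91  93  93  93]
 [ 91  91  91  89  70 104 106  91  93  93  93]
 [ 91  91  90  89  74 108 113 100  94  94  95]
 [ 90  91  91  90  93 113 115 103  93  96  99]
 [ 91  93  92  91  97 113 112 107 101 102 108]]
```

The torque readings are sound. The side view shows the carrier has crept about 2–3 mm toward +y, with the line now at the right of the slot. I'll nudge it back 2.5 mm and check.

```bash
python3 - <<'E'
from h import *
p=np.array(get_tcp_pos());p[:2]-=U*.0025
movel(p,v=.02);wait(.4);print(get_tcp_pos(),get_ft_force(),get_ft_torque(),get_finger_force(),get_time())
s,_=shot("scene","s6");t,_=shot("side","t6")
for x,a,b in((t,slice(222,234),slice(231,242)),(s,slice(232,244),slice(288,302))):
    print(cv2.cvtColor(x,cv2.COLOR_BGR2GRAY)[a,b])
print(cv2.imread("pics/s5.png",0)[232:244,288:302])
E
```

```text
[0.5937 0.0622 0.1612] [ 2.874   1.2123 -2.4978] [ 0.1285 -0.6158 -0.0776] 29.999766647815704 30.15
[[ 95  94  95  95  94  92  95  89  92  92  90]
 [ 94  95  93  92  90  87  82  87  91  91  90]
 [ 94  94  91  93  87  82  70  87  90  91  90]
 [ 92  90  90  92  93  87  67  86  91  91  90]
 [ 91  91  91  90 100 102  65  86  90  90  90]
 [ 92  92  90  89  97 107  77  87  90  91  91]
 [ 90  91  91  89  95  96  97  90  91  92  92]
 [ 90  91  91  89  93  97 105  96  92  92  92]
 [ 90  91  90  89  90 105 108 101  93  93  94]
 [ 89  91  90  89  92 109 113 111  92  94  95]
 [ 89  91  90  90  93 107 114 114  98  94 100]
 [ 88  91  92  92  92  97 112 111 106 105 108]]
[[ 79  83  83  81  80  81  77  74  69  76  83  82  83  85]
 [ 80  80  80  82  79  81  83  79  80  81  88  83  85  85]
 [ 82  77  81  80  81  81  79  78  81  82  85  81  83  89]
 [ 83  78  82  84  83  77  72  73  82  80  79  85  95 117]
 [ 81  80  80  79  81  74  68  80  90  84  84  88 109 144]
 [ 80  82  80  83  84  74  68  85  88  80  78  87 113 139]
 [ 83  82  82  83  83  76  71  93  88  79  79  85 102 118]
 [ 84  84  81  83  80 
[... 282 characters left out ...]
1  80  80  81  81  79  68  59  61  75  84  85  82]
 [ 81  79  80  82  84  84  80  75  77  74  79  86  86  84]
 [ 79  82  81  82  81  87  82  77  83  81  84  86  83  82]
 [ 79  84  80  83  83  81  81  85  82  82  81  83  86  91]
 [ 81  82  80  79  81  81  82  88  77  72  76  82  83 105]
 [ 81  79  82  80  79  81  82  89  73  71  76  78  86 109]
 [ 82  80  78  83  82  81  83  91  75  76  78  82  89 114]
 [ 83  80  84  81  83  81  82  88  75  77  77  80  87 109]
 [ 85  83  86  82  82  78  80  81  71  77  79  82  87 103]
 [ 82  86  85  83  83  80  78  75  75  79  78  78  87 106]
 [ 72  84  84  86  83  79  76  75  74  76  81  76  87 106]
 [ 60  68  77  83  83  80  76  77  78  79  78  78  88 105]]
```

```bash
python3 -c "
from station import *
print(get_qvel(),get_time());print(job_done())"
```

```text
[-0.0009942  -0.0002849  -0.00072269 -0.00093403  0.0011425   0.00020772] 30.25
the job is handed in; nothing more can be done
None
```

The job is handed in at 30.3 s of robot time: carrier on the rail within about 2 mm of the line by my pixel check, cap bottomed out and backed off a quarter turn (by finger rotation; the cap itself was not viewed), and the fingers still gripping it at 30 N.

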